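# Set and pin the sole plate of a shoe-polishing stand

## Task

Screw the shoe stand's sole plate down its leaning post, clockwise as seen from above, until its toe points straight up the slope (away from the side the post leans to) and the holes in its two ears line up with the hole through the post. Then push the steel locking pin through both ears and the post, all the way up to the shoulder of its grip, and let go of it. Leave the other shoe-care things where they lie.

Things in the scene. Friction and masses are not known exactly. Their poses are not given: they have to be found in the camera images.
- stand: Shoe-polishing stand, fixed. Dark cast base 200 (x) x 150 (y) x 12 mm, origin at the centre of its underside, z up. A 28 mm round steel post rises 50 mm to +x of the origin and leans 30 degrees from vertical towards the stand's -x (low front side). It carries a 30 mm square boss with a cross hole, then a 20 mm threaded spindle with the sole plate screwed on.
- post_hole (a point): Centre of the cross hole in the post's square boss, 142 mm above the bench, 25 mm to -x of the stand's origin. Axes: z up along the leaning post (the screw axis), y along the level cross hole (same as the stand's y), x square to both, up the slope to the back. Hole 13.5 mm wide, right through the 30 mm boss, open on both sides (the pin may come from either). Does not turn with the plate.
- plate_waist (a point): Point on the screw axis, mid-thickness of the sole plate, 72 mm up the post from post_hole when the joint is 0. Axes turn with it: x to the toe, y across, z out of the face. Plate: shoe-sole shape, aluminium, black rubber face, 20 mm thick, square to the post; heel end 87 mm behind this point, parallel waist 50 mm wide from -27 to +27 mm (a good grip), forefoot 76 mm wide, toe 108 mm ahead.
- yoke (a point): Point on the screw axis midway between the two ear holes, 72 mm below plate_waist; axes as plate_waist. Under the plate are a neck 34 mm thick and 22 mm long, then a yoke bar 60 (y) x 28 (x) mm with an ear hanging from each end. Each ear is 6 mm thick, its outer face 30 mm from the screw axis, with a 13.5 mm hole along y. The ears turn with the plate; at joint 0 this point is at post_hole.
- plate_toe (a point): Tip of the toe of the sole plate, middle of its thickness. It is the highest point of the plate when the toe points straight up the slope.
- sole_plate (a joint): Angle of the sole plate on its thread, rad. 0: toe straight up the slope (stand's +x), ear holes in line with the post hole. Starts between -2.4 and -0.9; grows when turned clockwise seen from above, the plate going down the post 1.9 mm per rad. No stop at 0: it can turn on to +1.4. The thread is stiff (about 0.25 N m) and stays where it is left.
- pin: Steel locking pin lying in the tray, 160 g, x towards the tip. Flat-sided grip 60 (x) x 18 (y) x 20 mm (z), origin at the centre of its underside; round shank 10 mm thick from the grip's shoulder (x = 30 mm) to the tip (x = 98 mm), 10 mm above the underside, its last 11 mm tapering to 4 mm. Pull ring at the rear (to x = -52 mm). Centre of mass in the grip, about 13 mm ahead of its middle.
- pin_grip (a point): Centre of the pin's grip (10 mm above the underside); axes as the pin's.
- pin_home (a point): Point on the centre line of the pin's shank, 30 mm from the shoulder of the grip. It lies at post_hole when the pin is pushed fully home.
- tray: Black plastic tray, fixed, 340 (x) x 210 (y) mm, walls 18 mm high, floor 4 mm thick; origin at the centre of its underside, z up. Holds the pin, boot pick, shoe horn, heel cup and coaster.
- boot_pick: Steel boot pick, bystander in the tray: flat handle 14 mm wide and 8 mm high, round shaft bent to the side at the end; 160 mm long along x, from x = -64 to +96 mm.
- shoe_horn: Red plastic shoe horn, bystander in the tray: 183 mm long along x (x = -83 to +100 mm), up to 42 mm wide, 11 mm high.
- heel_cup: Blue silicone heel cup, bystander in the tray: 82 x 62 mm, 24 mm high, origin at the middle of its underside.
- coaster: Round white ceramic coaster, bystander in the tray: 88 mm across, 8 mm thick, origin at the centre of its underside.
- shoe_brush: Wooden shoe brush, bystander on the bench, bristles down: 165 (x) x 50 x 45 mm, origin at the centre of its underside.
- polish_tin: Round flat metal polish tin, bystander behind the stand: 76 mm across, 26 mm high, origin at the centre of its underside.
- cleaner_bottle: Brown glass bottle standing on the bench, bystander: 52 mm across, 135 mm high, origin at the centre of its underside.

How it is judged:
By the outcome, as a careful person would: the job done as asked, in the order asked, and still so for the second after the job is handed in, with the robot touching nothing.
It also fails if it takes over 72 s, if anything falls off the work surface, if the arm or the gripper's body presses on something with over 40 N, if the wrist force passes 120 N, or if a joint passes its speed limit or range.

## Robot

A 7-joint arm with a two-finger parallel gripper is mounted at the origin on the work surface. World frame = base frame: x ahead of the robot, y to its left, z up, the work surface at z = 0. Lengths are in m, angles in rad, forces in N, time in s.
With the tool pointing down it reaches from about 0.425 to 0.95 m from the base axis. Payload 4.7 kg.
Tool frame: the origin (TCP) lies between the finger pads; the fingertips stand 25 mm ahead of it and the grasp point (between the pads) lies 6 mm ahead of it; x points along the fingers, z is the direction in which the jaws open and shut, and the axes are right-handed (so a half turn about x gives the same grasp; the last joint's range is limited). The gripper opens to 85 mm and grips with 20 to 120 N. Pads are 22 mm wide; open, the fingers measure 114 mm over their backs; the gripper's body (76 mm by 85 mm) begins 54 mm behind the grasp point. The pads swing forward as they close: fully open they stand 13 mm farther back than shut.
Start: joints at [1.162, 0.469, -0.049, 1.532, 0.024, 1.141, -0.082], TCP at [0.25, -0.627, 0.256] pointing down, gripper open.
Joint ranges: [-2.59, 2.59], [-0.33, 1.99], [-1.39, 1.29], [0.1, 2.45], [-1.04, 4.18], [0.21, 1.99], [-2.66, 2.66]. Speed limits (rad/s): [2.57, 2.57, 3.14, 3.14, 3.14, 3.14, 3.14].

## Interface

Orientations are given as a 3x3 rotation matrix whose columns are the frame's x, y, z axes.
In Python, from rig import * gives the robot as it stands. Calls block until the motion is done:
- movep(position, orientation): joint-space move of the TCP to a pose.
- move_l(position, attitude=None, feed=0.15, until_force=None): straight line of the TCP; attitude=None keeps the orientation; feed is the mean speed in m/s. With until_force (N) it stops when the force on the tool has changed by that much, and returns True; else False.
- move_joints(angles): joint-space move.
- command_gripper(opening, newtons=None): finger opening in m; newtons is the grip in N (None keeps the last); returns when the fingers have stopped.
- sleep(seconds).
- inverse_kinematics(position, orientation): joint angles nearest the present ones, or None.
- sense(): the state.
- camera(name): name is "side" or "top"; returns (picture, depth): 480x640x3 uint8, red, green, blue; 480x640 float32, m along the optical axis (not along the pixel's ray), 0 where there is no reading.
- camera_params(name): a dict with "K" (3x3 intrinsics, pixels), "position" and "rotation" of the camera in the world. Camera axes: x right, y down, z forward; pixel columns grow to the right and rows downward; lengths in m; the calibration is good to about 2 mm. A picture is of the moment at which its call begins. camera_params takes no time and is no camera call.
A pose or a line that the arm cannot do raises Unreachable and nothing moves.
- finish_job(): hands the job in, once; it reports no verdict.
The state is a dict: "time_s": time; "joint_pos": joint angles; "qd": joint speeds; "joint_efforts": joint torques, N m; "position": TCP position; "tcp_rot": TCP orientation; "wrist_force": force on the tool from outside, world axes, zero at the start; "ft_torque": the same for the moment, N m; "finger_gap": finger opening in m.
Only numpy, scipy, OpenCV 4.12 (cv2) and the standard library are available. Lean on these libraries where they do the work, as an engineer would, in place of code of your own. Each camera call takes 0.05 s, during which the arm holds its last target.

## Working session

There is one attempt and no reset: what is moved stays moved. The work goes in short steps, each a Python script; the robot and the scene stay as the last script left them, time stands still between calls to the robot, and variables do not carry over. Pictures are saved under pics/ and viewed, and the job is handed in when it is done.

```bash
ls; mkdir -p pics
python3 - <<'E'
from rig import *
import cv2,numpy as np
for n in("side","top"):
    p,d=camera(n); cv2.imwrite(f"pics/{n}0.png",p[:,:,::-1]); np.save(f"pics/{n}0.npy",d)
    c=camera_params(n); print(n,c)
print(sense())
E
```

```text
pics
side {'K': array([[435.20371797,   0.        , 313.70635879],
       [  0.        , 435.20371797, 238.61021258],
       [  0.        ,   0.        ,   1.        ]]), 'position': array([ 0.40288031, -0.68784493,  0.59154171]), 'rotation': array([[ 0.9702    , -0.13994856,  0.19780384],
       [-0.24146082, -0.49030191,  0.83743699],
       [-0.0202145 , -0.86024324, -0.50948301]])}
top {'K': array([[610.41187975,   0.        , 332.32604619],
       [  0.        , 610.41187975, 243.81694032],
       [  0.        ,   0.        ,   1.        ]]), 'position': array([0.47030537, 0.01815219, 1.23874636]), 'rotation': array([[ 0.01209788, -0.9967848 ,  0.07920676],
       [-0.99991376, -0.0124645 , -0.0041359 ],
       [ 0.00510987, -0.0791499 , -0.99684963]])}
{'time_s': 0.1, 'joint_pos': array([ 1.16212302,  0.46935479, -0.04858889,  1.53357119,  0.02412164,
        1.14100948, -0.08227065]), 'qd': array([ 1.15576034e-03, -4.21785754e-05,  9.06746904e-04, -2.23048029e-03,
        1.96586010e-03,  2.10416223e-04,  1.12758771e-03]), 'joint_efforts': array([ 8.75283731e-04, -5.11518288e+01, -4.67074185e-02, -2.38390338e+01,
        1.08940320e-02,  4.40736054e-03, -3.13714077e-05]), 'position': array([ 0.25005621, -0.62645555,  0.25537174]), 'tcp_rot': array([[-7.28413044e-04,  9.28725712e-01,  3.70766802e-01],
       [ 1.59832220e-03,  3.70767508e-01, -9.28724340e-01],
       [-9.99998457e-01, -8.38901155e-05, -1.75447481e-03]]), 'wrist_force': array([0.30969131, 0.57827783, 0.13701664]), 'ft_torque': array([ 0.01086061,  0.02718536, -0.01823562]), 'finger_gap': 0.08561250589511919}
```

View pics/side0.png

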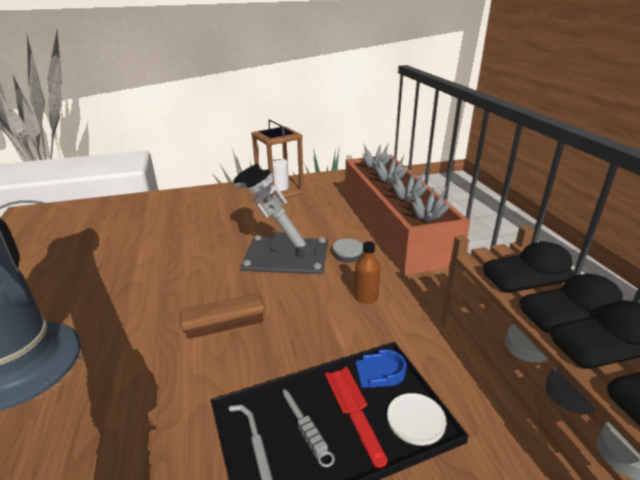

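View pics/top0.png

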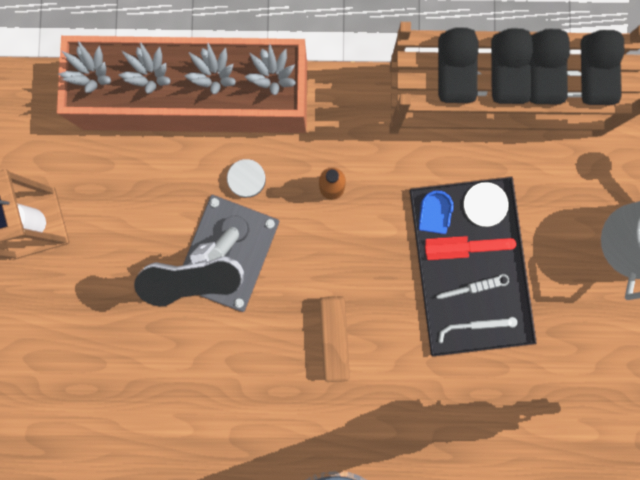

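Run:
```python
import cv2,numpy as np
s=cv2.imread("pics/side0.png");t=cv2.imread("pics/top0.png")
cv2.imwrite("pics/c1.png",cv2.resize(t[180:330,120:300],None,fx=4.4,fy=4,interpolation=cv2.INTER_CUBIC)[:600,:792])
cv2.imwrite("pics/c2.png",cv2.resize(s[155:285,220:380],None,fx=4.6,fy=4.6,interpolation=cv2.INTER_CUBIC))
cv2.imwrite("pics/c3.png",cv2.resize(t[170:360,405:540],None,fx=3.1,fy=3.1,interpolation=cv2.INTER_CUBIC))
```

```text
(no output)
```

View pics/c1.png

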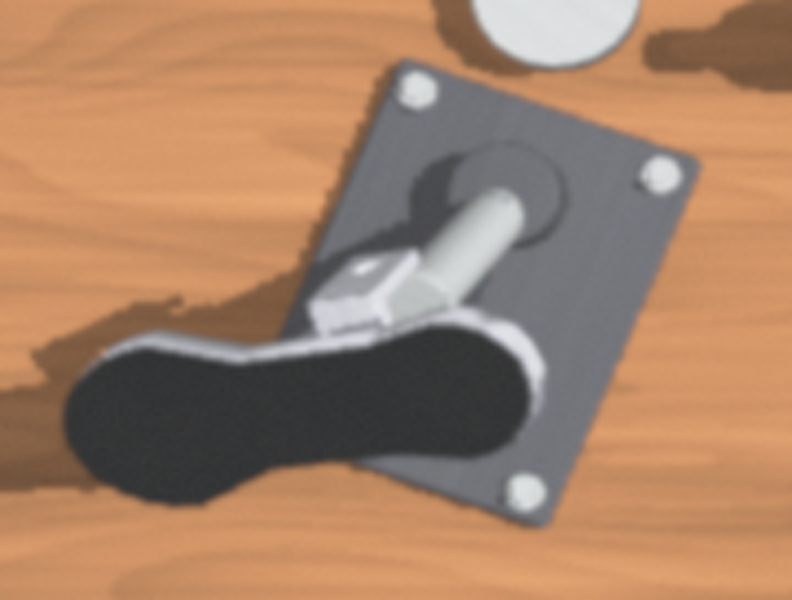

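View pics/c2.png

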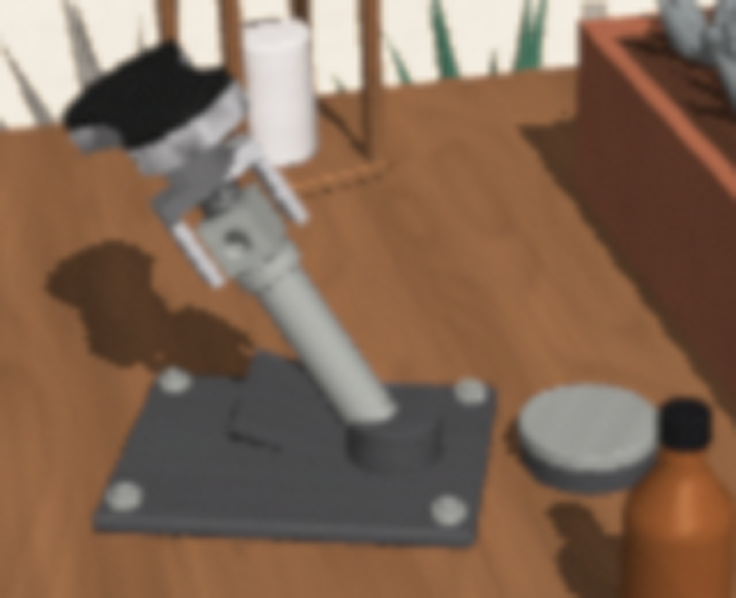

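View pics/c3.png

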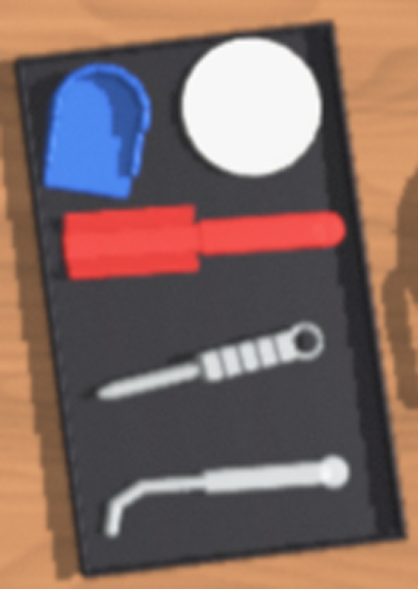

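```bash
cat > h.py <<'E'
import numpy as np,cv2
from scipy.optimize import least_squares
P={'side':dict(K=np.array([[435.20371797,0,313.70635879],[0,435.20371797,238.61021258],[0,0,1]]),p=np.array([0.40288031,-0.68784493,0.59154171]),R=np.array([[0.9702,-0.13994856,0.19780384],[-0.24146082,-0.49030191,0.83743699],[-0.0202145,-0.86024324,-0.50948301]])),
'top':dict(K=np.array([[610.41187975,0,332.32604619],[0,610.41187975,243.81694032],[0,0,1]]),p=np.array([0.47030537,0.01815219,1.23874636]),R=np.array([[0.01209788,-0.9967848,0.07920676],[-0.99991376,-0.0124645,-0.0041359],[0.00510987,-0.0791499,-0.99684963]]))}
def proj(n,X):
    c=P[n];q=(np.atleast_2d(X)-c['p'])@c['R'];return np.stack([q[:,0]/q[:,2],q[:,1]/q[:,2]],1)*c['K'][0,0]+c['K'][:2,2]
def ray(n,uv,z):
    c=P[n];d=c['R']@np.r_[(np.array(uv)-c['K'][:2,2])/c['K'][0,0],1];return c['p']+d*(z-c['p'][2])/d[2]
def world(n,d):
    c=P[n];v,u=np.mgrid[:480,:640];q=np.stack([(u-c['K'][0,2])/c['K'][0,0]*d,(v-c['K'][1,2])/c['K'][0,0]*d,d],-1);return q@c['R'].T+c['p']
def T(n,x,y):  return (120+(x+.5)/4.4-.5,180+(y+.5)/4-.5)
def S(x,y): return (220+(x+.5)/4.6-.5,155+(y+.5)/4.6-.5)
def Rz(a): c,s=np.cos(a),np.sin(a);return np.array([[c,-s,0],[s,c,0],[0,0,1.]])
E
python3 - <<'E'
from h import *
td=np.load('pics/top0.npy');sd=np.load('pics/side0.npy')
W=world('top',td);V=world('side',sd)
for n,uv in (('bench',(400,430)),('base',(255,270)),('plate',(190,280)),('toeEnd',(150,285)),('heelEnd',(230,275)),('brush',(335,340)),('kettle',(620,240)),('trayfloor',(480,265)),('pin',(480,288)),('bottle',(332,177))): print(n,W[uv[1],uv[0]].round(4))
for n,uv in (('bench',(200,380)),('base',(265,260)),('boss',(275,210))): print('s',n,V[uv[1],uv[0]].round(4))
# stand fit
top=[(T('',403,60),(.1,.075)),(T('',700,162),(.1,-.075)),(T('',548,525),(-.1,-.075))]
ts=[(T('',418,90),(1,1)),(T('',661,175),(1,-1)),(T('',526,493),(-1,-1))]
ss=[(S(174,380),(-1,1)),(S(470,390),(1,1)),(S(448,510),(1,-1)),(S(124,496),(-1,-1))]
def model(p,cam):
    o=np.array([p[0],p[1],0]);return o,Rz(p[2])
def res(p,use):
    o,R=model(p,0);r=[]
    if 't' in use:
        for uv,c in top: r.append(proj('top',o+R@np.r_[c,.012])[0]-uv)
        for uv,c in ts: r.append(proj('top',o+R@np.array([c[0]*p[3],c[1]*p[4],.014]))[0]-uv)
    if 's' in use:
        for uv,c in ss: r.append(proj('side',o+R@np.array([c[0]*p[3],c[1]*p[4],.014]))[0]-uv)
    return np.concatenate(r)
for use in('t','s','ts'):
    f=least_squares(res,[.55,.2,-.35,.085,.06],args=(use,),loss='soft_l1');print(use,f.x.round(4),res(f.x,use).reshape(-1,2).round(1).tolist())
    o,R=model(f.x,0);a=np.pi/6
    lx=np.array([np.cos(a),0,np.sin(a)]);h=np.array([-.025,0,.142])
    print('hole face px',proj('side',o+R@(h+[0,-.015,0])),'meas',S(238,240))
E
```

```text
bench [ 0.1989 -0.1261 -0.0004]
base [0.5131 0.1677 0.0118]
plate [0.4879 0.2508 0.2166]
toeEnd [0.4789 0.322  0.2004]
heelEnd [0.4966 0.1812 0.2358]
brush [0.3782 0.0057 0.0434]
kettle [ 0.5758 -0.5321  0.088 ]
trayfloor [ 0.5292 -0.287   0.0029]
pin [ 0.4824 -0.2814  0.0243]
bottle [0.6804 0.0157 0.136 ]
s bench [ 0.3261 -0.1252 -0.0034]
s base [0.49   0.2014 0.0101]
s boss [0.5249 0.2128 0.1356]
t [ 0.5475  0.2247 -0.3465  0.0856  0.0598] [[-0.7, -1.1], [0.9, -0.8], [-0.3, 1.7], [0.1, 0.4], [0.1, -0.1], [0.0, 0.2]]
hole face px [[271.81424927 206.69065248]] meas (271.3478260869565, 206.7826086956522)
s [ 0.5455  0.2242 -0.3505  0.085   0.0601] [[0.0, -0.1], [-0.1, 0.1], [0.1, 0.0], [0.0, -0.0]]
hole face px [[271.00748935 206.8758719 ]] meas (271.3478260869565, 206.7826086956522)
ts [ 0.5467  0.2247 -0.3459  0.0854  0.0598] [[-0.7, -0.8], [0.9, -0.4], [-0.3, 2.0], [0.0, 0.9], [0.1, 0.3], [0.1, 0.5], [0.1, -0.2], [0.4, -0.1], [0.9, -0.3], [0.4, -0.2]]
hole face px [[271.50819146 206.74209501]] meas (271.3478260869565, 206.7826086956522)
```

```bash
cat >> h.py <<'E'
SO=np.array([.5465,.2245,0]);SY=-.3475
a=np.pi/6
SR=Rz(SY)
PR=SR@np.array([[np.cos(a),0,-np.sin(a)],[0,1,0],[np.sin(a),0,np.cos(a)]])  # post frame
PH=SO+SR@np.array([-.025,0,.142])
def waist(q): return PH+PR@np.array([0,0,.072-.0019*q])
def platefit(td,pic):
    W=world('top',td);L=(W-PH)@PR
    m=(L[...,2]>.065)&(L[...,2]<.1)&(abs(L[...,0])<.13)&(abs(L[...,1])<.13)&(pic.max(-1)<90)
    return L[m]
E
python3 - <<'E'
from h import *
p=cv2.imread('pics/top0.png');L=platefit(np.load('pics/top0.npy'),p)
print(len(L),L[:,2].mean(),L[:,2].std(),'PH',PH,'waist',waist(-1.9))
xy=L[:,:2].astype(np.float32)
c,axs=cv2.PCACompute(xy,None);v=axs[0];
s=xy@v;print('ext',s.min(),s.max())
if s.max()<-s.min(): v=-v
th=np.arctan2(v[1],v[0]);print('toe angle local',th,'joint',-th, 'lateral mean',c)
w=np.array([-v[1],v[0]]);S_=xy@v;
for lo in np.arange(-.09,.11,.02):
    k=(S_>lo)&(S_<lo+.02);print(round(lo+.01,3),(xy[k]@w).min().round(4),(xy[k]@w).max().round(4))
E
```

```text
3080 0.08586511211775391 0.0015548199565120426 PH [0.52299432 0.23301371 0.142     ] waist [0.48744904 0.24588814 0.20748018]
ext -0.086610176 0.10960392
toe angle local 2.1126325 joint -2.1126325 lateral mean [[-0.00381299  0.01140155]]
-0.08 -0.0275 0.0234
-0.06 -0.0323 0.0284
-0.04 -0.0315 0.0257
-0.02 -0.0273 0.0233
0.0 -0.0269 0.0229
0.02 -0.0273 0.0223
0.04 -0.0349 0.0292
0.06 -0.0389 0.0338
0.08 -0.0372 0.0323
0.1 -0.0272 0.0237
```

```bash
cat >> h.py <<'E'
def tool(xa,za):
    xa=xa/np.linalg.norm(xa);za=za-xa*(za@xa);za=za/np.linalg.norm(za);return np.stack([xa,np.cross(za,xa),za],1)
def plate_tool(q,sgn):   # tool on plate at joint q
    th=-q; yl=np.array([-np.sin(th),np.cos(th),0]);return tool(-PR[:,2],sgn*(PR@yl))
def plate_tcp(q,back=.005): return waist(q)+PR[:,2]*back
E
python3 - <<'E'
from rig import *
from h import *
for s in(1,-1):
  for q in(-2.11,-1.5,-1,-.5,0,.1):
    for b in (.005,.12):
      j=inverse_kinematics(plate_tcp(q,b),plate_tool(q,s));print(s,q,b,None if j is None else np.round(j,2))
print(sense()['time_s'])
E
```

```text
1 -2.11 0.005 [ 0.15  0.46 -1.17  2.07  1.13  1.08  1.7 ]
1 -2.11 0.12 [ 0.17  0.2  -1.18  2.    0.8   1.09  1.94]
1 -1.5 0.005 [ 0.15  0.47 -1.17  2.07  1.14  1.08  1.09]
1 -1.5 0.12 [ 0.17  0.2  -1.18  2.    0.81  1.09  1.33]
1 -1 0.005 [ 0.15  0.47 -1.17  2.07  1.14  1.08  0.59]
1 -1 0.12 [ 0.17  0.2  -1.18  2.01  0.81  1.09  0.82]
1 -0.5 0.005 [ 0.06  0.4  -1.03  2.07  1.08  1.    0.13]
1 -0.5 0.12 [ 0.17  0.2  -1.18  2.01  0.81  1.09  0.32]
1 0 0.005 [-0.05  0.35 -0.87  2.08  1.02  0.93 -0.33]
1 0 0.12 [ 0.17  0.21 -1.18  2.01  0.81  1.08 -0.18]
1 0.1 0.005 [-0.1   0.33 -0.81  2.08  1.    0.9  -0.41]
1 0.1 0.12 [ 0.17  0.21 -1.18  2.01  0.81  1.08 -0.28]
-1 -2.11 0.005 [ 0.09  0.41 -1.06  2.07  1.08  1.02 -1.41]
-1 -2.11 0.12 [ 0.17  0.2  -1.18  2.    0.8   1.09 -1.2 ]
-1 -1.5 0.005 [-0.58  0.23 -0.24  2.1   0.82  0.76 -1.82]
-1 -1.5 0.12 [-0.32  0.09 -0.62  2.02  0.68  0.99 -1.72]
-1 -1 0.005 [-0.91  0.22  0.14  2.12  0.72  0.69 -2.24]
-1 -1 0.12 [-0.86  0.06 -0.05  2.05  0.62  0.96 -2.17]
-1 -0.5 0.005 [-1.24  0.24  0.53  2.14  0.6   0.62 -2.62]
-1 -0.5 0.12 [-1.4   0.04  0.52  2.08  0.6   0.94 -2.64]
-1 0 0.005 [-1.69  0.4   1.15  2.16  0.13  0.5  -2.65]
-1 0 0.12 None
-1 0.1 0.005 [ 0.15  0.48 -1.17  2.07  1.14  1.08  2.63]
-1 0.1 0.12 None
0.1
```

Run:
```python
from rig import *
from h import *
q=-2.11
movep(plate_tcp(q,.12),plate_tool(q,1))
s=sense();print(s['time_s'],s['joint_pos'].round(2),s['wrist_force'].round(2))
move_l(plate_tcp(q,.05),plate_tool(q,1),feed=.1)
for n in("side","top"):
    p,d=camera(n); cv2.imwrite(f"pics/{n}1.png",p[:,:,::-1])
s=sense();print(s['time_s'],s['position'],plate_tcp(q,.05),s['wrist_force'].round(2),s['ft_torque'].round(3))
a=cv2.imread("pics/side1.png")[100:280,160:400];b=cv2.imread("pics/top1.png")[180:360,100:340]
cv2.imwrite("pics/m1.png",np.vstack([cv2.resize(a,None,fx=1.65,fy=1.65,interpolation=3),cv2.resize(b,None,fx=1.65,fy=1.65,interpolation=3)]))
```

```text
3.2917 [ 0.17  0.2  -1.18  2.    0.8   1.09  1.94] [0.06 0.72 0.75]
4.2417 [0.46370128 0.25503963 0.25192321] [0.46375579 0.25446978 0.251127  ] [-0.66 -0.26 -0.86] [0.221 0.47  0.006]
```

View pics/m1.png

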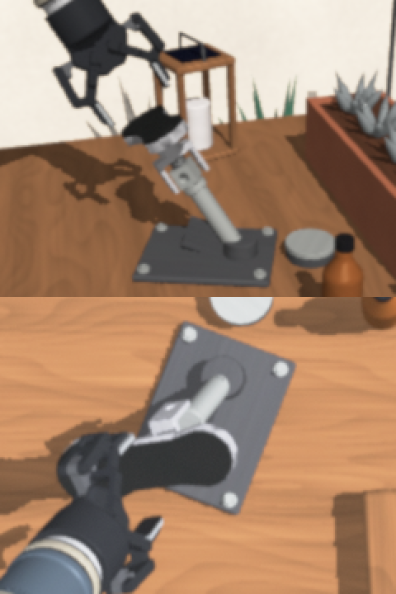

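Run:
```python
from rig import *
from h import *
q=-2.11
print(move_l(plate_tcp(q,.004),plate_tool(q,1),feed=.06,until_force=12))
s0=sense();print(s0['time_s'],(s0['position']-plate_tcp(q,.004)).round(4))
command_gripper(.03,25)
s=sense();R=s['tcp_rot'];print(s['time_s'],s['finger_gap'],'tool-frame dF',(R.T@(s['wrist_force']-s0['wrist_force'])).round(1),(R.T@(s['ft_torque']-s0['ft_torque'])).round(2))
```

```text
False
5.1583 [-0.0001  0.0004  0.0002]
5.575 0.04975887134115541 tool-frame dF [-4.4  2.1  3.1] [ 0.02 -0.68  0.36]
```

Run:
```python
from rig import *
from h import *
q=-2.11
command_gripper(.03,50)
for q in np.linspace(-2.11,-1.2,4)[1:]:
    movep(plate_tcp(q,.004),plate_tool(q,1))
    s=sense();R=s['tcp_rot'];print(round(q,2),s['time_s'],'F',(R.T@s['wrist_force']).round(1),'M',(R.T@s['ft_torque']).round(2),((s['position']-plate_tcp(q,.004))*1000).round(1),np.round(s['joint_pos'],2))
    if abs(s['wrist_force']).max()>50: break
```

```text
-1.81 6.175 F [-6.4  1.9  3.4] M [ 0.19 -1.17  0.41] [-1.2 -0.1  0. ] [ 0.04  0.38 -1.    2.08  1.06  0.98  1.45]
-1.5 6.5583 F [-6.2  3.6  3.6] M [ 0.23 -1.09  0.82] [-1.4 -0.  -0.1] [ 0.01  0.37 -0.96  2.08  1.05  0.97  1.15]
-1.2 6.9417 F [-5.7  5.   3.3] M [ 0.29 -0.79  1.07] [-1.5  0.1 -0.2] [-0.02  0.36 -0.92  2.08  1.03  0.95  0.86]
```

Run:
```python
from rig import *
from h import *
for q in np.linspace(-1.2,0,5)[1:]:
    movep(plate_tcp(q,.004),plate_tool(q,1))
    s=sense();R=s['tcp_rot'];print(round(q,2),s['time_s'],'F',(R.T@s['wrist_force']).round(1),'M',(R.T@s['ft_torque']).round(2),((s['position']-plate_tcp(q,.004))*1000).round(1),np.round(s['joint_pos'],2))
    if abs(s['wrist_force']).max()>50: break
T_=plate_tool(0,1);print('ang err',np.arccos(np.clip((np.trace(T_.T@s['tcp_rot'])-1)/2,-1,1)), T_.T@s['tcp_rot'])
command_gripper(.085)
s=sense();print(s['time_s'],s['wrist_force'].round(1),((s['position']-plate_tcp(0,.004))*1000).round(1))
move_l(plate_tcp(0,.13),feed=.25)
movep(np.array([.36,-.12,.33]),tool(np.array([0,0,-1.]),np.array([1.,0,0])))
for n in("side","top"):
    p,d=camera(n); cv2.imwrite(f"pics/{n}2.png",p[:,:,::-1]); np.save(f"pics/{n}2.npy",d)
s=sense();print(s['time_s'],s['joint_pos'].round(2))
```

```text
-0.9 7.325 F [-6.1  4.4  1.9] M [ 0.27 -0.45  1.32] [-1.6  0.2 -0.3] [-0.05  0.35 -0.88  2.08  1.02  0.93  0.57]
-0.6 7.7083 F [-5.7  3.9  0.8] M [ 0.3  -0.15  1.45] [-1.7  0.4 -0.3] [-0.08  0.34 -0.84  2.08  1.01  0.92  0.28]
-0.3 8.0917 F [-5.2  6.   0.4] M [0.28 0.22 1.43] [-1.7  0.6 -0.4] [-0.11  0.33 -0.8   2.08  0.99  0.9  -0.01]
0.0 8.475 F [-5.2  4.4 -0.9] M [0.27 0.6  1.39] [-1.7  0.8 -0.4] [-0.14  0.32 -0.76  2.09  0.98  0.89 -0.31]
ang err 0.0022088062237562624 [[ 9.99997580e-01 -2.19234203e-03 -1.84556971e-04]
 [ 2.19237815e-03  9.99997578e-01  1.95737159e-04]
 [ 1.84127401e-04 -1.96141304e-04  9.99999964e-01]]
8.925 [ 0.  -0.2  0.3] [ 0.3 -0.1  0.1]
11.1333 [ 0.48 -0.09 -0.25  2.05 -0.02  1.18  0.24]
```

Run:
```python
from h import *
p=cv2.imread('pics/top2.png');L=platefit(np.load('pics/top2.npy'),p)
xy=L[:,:2].astype(np.float32);c,axs=cv2.PCACompute(xy,None);v=axs[0];s=xy@v
if s.max()<-s.min(): v=-v
print(len(L),L[:,2].mean(),'th',np.arctan2(v[1],v[0]),(xy@v).min(),(xy@v).max(),c)
cv2.imwrite("pics/c4.png",cv2.resize(p[180:330,120:300],None,fx=3,fy=3,interpolation=cv2.INTER_CUBIC))
s=cv2.imread("pics/side2.png");cv2.imwrite("pics/c5.png",cv2.resize(s[155:285,220:380],None,fx=4.6,fy=4.6,interpolation=cv2.INTER_CUBIC))
```

```text
3091 0.08188216258838525 th 0.003275668 -0.08243768 0.10935759 [[0.02083248 0.00105795]]
```

View pics/c5.png

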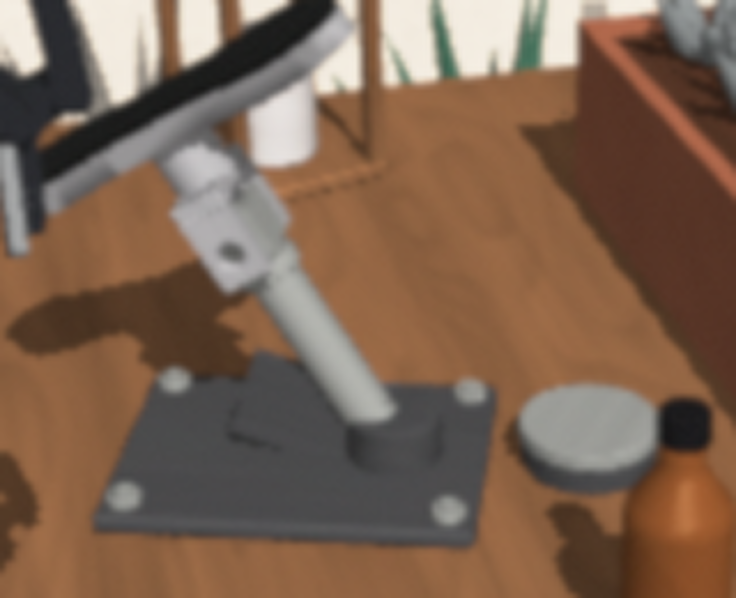

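View pics/top2.png

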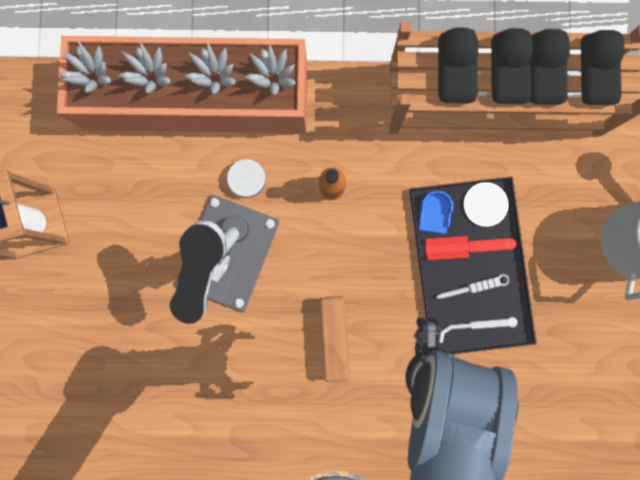

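Run:
```python
from h import *
hole=PH-PR[:,1]*.030
print('ear hole proj',proj('side',hole),'meas',S(232,250))
for n,box in(('top',(430,512,272,303)),('side',(280,340,385,470))):
    p=cv2.imread(f'pics/{n}0.png');x0,x1,y0,y1=box
    m=(p.min(-1)>85);M=np.zeros_like(m);M[y0:y1,x0:x1]=m[y0:y1,x0:x1]
    nn,lab,st,_=cv2.connectedComponentsWithStats(M.astype(np.uint8));k=1+st[1:,4].argmax();v,u=np.nonzero(lab==k)
    X=np.array([ray(n,(a,b),.014) for a,b in zip(u,v)])[:,:2].astype(np.float32)
    vx,vy,cx,cy=cv2.fitLine(X,cv2.DIST_HUBER,0,.001,.001).ravel();d=np.array([vx,vy]);d*=np.sign(d[1])
    t=(X-[cx,cy])@d;e=(X-[cx,cy])@np.array([-d[1],d[0]])
    print(n,st[k],'yaw',np.arctan2(d[1],d[0]),'tip',np.array([cx,cy])+d*t.max(),'rear',np.array([cx,cy])+d*t.min(),'len',np.ptp(t))
    print('origin from tip',np.array([cx,cy])+d*(t.max()-.098),'from rear',np.array([cx,cy])+d*(t.min()+.052))
    for lo in np.arange(t.min(),t.max(),.01):
        k=(t>=lo)&(t<lo+.01);print(round((lo-t.min()-.052)*1000),(e[k].min()*1000).round(1),(e[k].max()*1000).round(1),end=' | ')
    print()
s=cv2.imread("pics/side0.png");cv2.imwrite("pics/c6.png",cv2.resize(s[340:480,200:480],None,fx=2.8,fy=2.8,interpolation=cv2.INTER_CUBIC))
t=cv2.imread("pics/top0.png");cv2.imwrite("pics/c7.png",cv2.resize(t[265:310,425:520],None,fx=8,fy=8,interpolation=cv2.INTER_CUBIC))
```

```text
ear hole proj [[270.1862507  209.69272451]] meas (270.04347826086956, 208.95652173913044)
top [436 273  74  26 660] yaw 1.831301 tip [ 0.46339107 -0.1956493 ] rear [ 0.5026694  -0.34300095] len 0.15249687
origin from tip [ 0.48863274 -0.29034278] from rear [ 0.48927584 -0.2927554 ]
-52 -13.4 11.8 | -42 -13.9 12.7 | -32 -11.0 11.2 | -22 -10.6 10.7 | -12 -10.7 11.1 | -2 -10.2 11.1 | 8 -10.7 11.5 | 18 -10.8 11.4 | 28 -8.9 9.9 | 38 -6.1 6.0 | 48 -6.6 6.4 | 58 -6.6 6.4 | 68 -6.7 6.3 | 78 -6.3 6.3 | 88 -5.8 4.8 | 98 -2.0 2.3 | 
side [283 390  52  78 842] yaw 1.8323271 tip [ 0.46251947 -0.19805495] rear [ 0.5011579 -0.3424107] len 0.14943732
origin from tip [ 0.4878583 -0.2927225] from rear [ 0.4877128  -0.29217896]
-52 -9.6 12.2 | -42 -10.4 12.7 | -32 -10.0 11.3 | -22 -10.7 9.3 | -12 -10.5 9.0 | -2 -10.2 8.7 | 8 -10.6 8.4 | 18 -10.4 8.4 | 28 -10.6 8.2 | 38 -3.7 6.0 | 48 -3.4 5.9 | 58 -3.7 5.9 | 68 -3.7 5.8 | 78 -3.9 5.8 | 88 -3.4 4.1 |
```

View pics/c6.png

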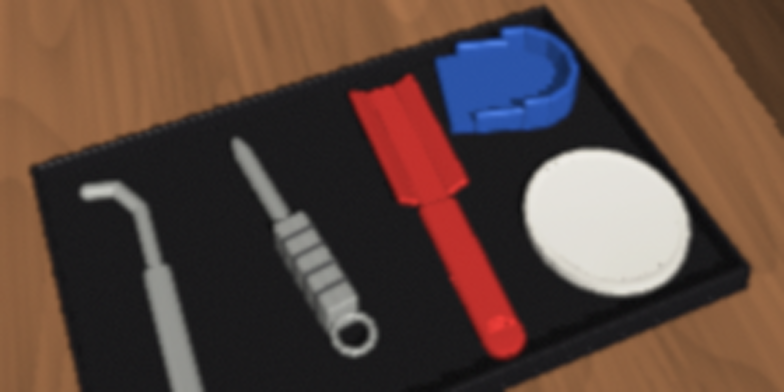

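View pics/c7.png

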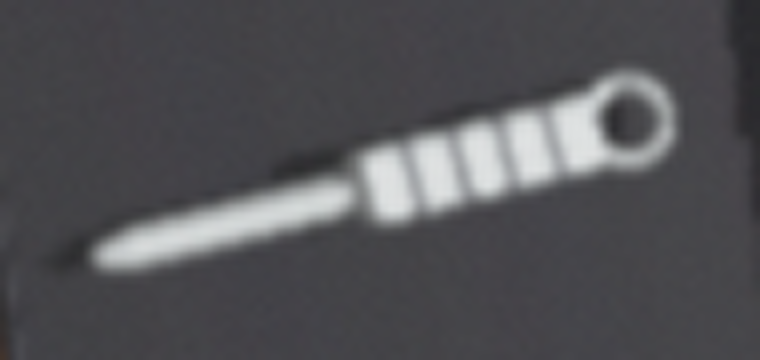

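```bash
cat >> h.py <<'E'
def Ry(t): c,s=np.cos(t),np.sin(t);return np.array([[c,0,s],[0,1,0],[-s,0,c]])
TILT=np.deg2rad(20);GX=-.006;GH=.013   # grasp point in pin axis frame (origin on the shank axis at grip centre)
def tool_in_pin(sg): return tool(np.array([np.sin(TILT),0,-np.cos(TILT)]),np.array([0,sg,0.]))
def tcp_for_pin(o,R,sg,gx=None,gh=None):   # o=pin_grip centre (world), R=pin axes
    gx=GX if gx is None else gx;gh=GH if gh is None else gh
    T=R@tool_in_pin(sg);return o+R@np.array([gx,0,gh])-T[:,0]*.006,T
PIN=np.array([.488,-.2918,.014]);PINR=Rz(1.832)
def ins_R(rho):
    x=SR[:,1];z=np.cos(rho)*np.array([0,0,1.])-np.sin(rho)*SR[:,0];return np.stack([x,np.cross(z,x),z],1)
def ins_o(d): return PH-SR[:,1]*(.060+d)   # d: distance short of home
E
python3 - <<'E'
from rig import *
from h import *
for sg in(1,-1):
  for up in (0,.15):
    j=inverse_kinematics(*tcp_for_pin(PIN+[0,0,up],PINR,sg));print('pick',sg,up,None if j is None else np.round(j,2))
  for rho in(-.3,0,.3,.6,.9):
    for d in(.1,0):
      j=inverse_kinematics(*tcp_for_pin(ins_o(d),ins_R(rho),sg));print('ins',sg,rho,d,None if j is None else np.round(j,2))
E
```

```text
pick 1 0 [ 0.56  0.7   0.04  1.78 -0.31  0.96 -2.07]
pick 1 0.15 [ 0.55  0.51  0.05  1.7  -0.26  1.22 -2.16]
ins 1 -0.3 0.1 [ 0.7   0.52 -0.89  2.   -0.07  0.89  2.64]
ins 1 -0.3 0 [ 0.35  0.5  -0.68  1.93 -0.2   0.85  2.61]
ins 1 0 0.1 [ 0.73  0.37 -0.94  2.16 -0.01  0.58  2.66]
ins 1 0 0 [ 0.21  0.34 -0.56  2.09 -0.19  0.55  2.64]
ins 1 0.3 0.1 [ 0.63  0.23 -0.86  2.33  0.07  0.23  2.61]
ins 1 0.3 0 [ 0.17  0.26 -0.62  2.24  0.37  0.24  2.11]
ins 1 0.6 0.1 None
ins 1 0.6 0 [-0.02  0.24 -0.56  2.4   1.99  0.34  0.49]
ins 1 0.9 0.1 None
ins 1 0.9 0 None
pick -1 0 [ 0.62  0.7  -0.04  1.77 -0.25  0.95  1.02]
pick -1 0.15 [ 0.57  0.51  0.02  1.7  -0.25  1.22  0.97]
ins -1 -0.3 0.1 [ 0.39  0.41 -0.48  2.01 -0.33  0.91 -0.25]
ins -1 -0.3 0 [ 0.26  0.47 -0.55  1.93 -0.28  0.86 -0.46]
ins -1 0 0.1 [ 0.34  0.26 -0.46  2.18 -0.36  0.6  -0.16]
ins -1 0 0 [ 0.2   0.34 -0.54  2.09 -0.2   0.56 -0.49]
ins -1 0.3 0.1 [ 0.27  0.16 -0.46  2.35 -0.38  0.24 -0.11]
ins -1 0.3 0 [-0.04  0.23 -0.38  2.25  0.07  0.22 -0.75]
ins -1 0.6 0.1 None
ins -1 0.6 0 [ 0.48  0.43 -1.17  2.38  1.83  0.59 -2.4 ]
ins -1 0.9 0.1 None
ins -1 0.9 0 None
```

Run:
```python
from rig import *
from h import *
movep(*tcp_for_pin(PIN+[0,0,.15],PINR,-1))
command_gripper(.034)
move_l(*tcp_for_pin(PIN+[0,0,.045],PINR,-1),feed=.2)
s0=sense()
for n in("side","top"):
    p,d=camera(n); cv2.imwrite(f"pics/{n}3.png",p[:,:,::-1])
print(s0['time_s'],s0['finger_gap'],s0['joint_pos'].round(2))
a=cv2.imread("pics/side3.png")[320:480,200:440];b=cv2.imread("pics/top3.png")[220:380,400:640]
cv2.imwrite("pics/m3.png",np.vstack([cv2.resize(a,None,fx=1.8,fy=1.8,interpolation=3),cv2.resize(b,None,fx=1.8,fy=1.8,interpolation=3)]))
```

```text
13.3917 0.0343304885737335 [ 0.58  0.63  0.01  1.76 -0.27  1.03  1.02]
```

View pics/m3.png

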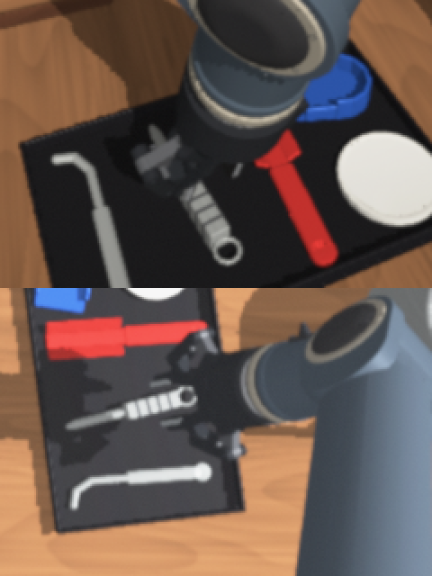

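Run:
```python
from rig import *
from h import *
s0=sense()
print(move_l(*tcp_for_pin(PIN,PINR,-1),feed=.06,until_force=8))
s1=sense();print((s1['position']-tcp_for_pin(PIN,PINR,-1)[0]).round(4),(s1['wrist_force']-s0['wrist_force']).round(1))
command_gripper(.010,30)
s=sense();R=s['tcp_rot'];print(s['time_s'],s['finger_gap'],(R.T@(s['wrist_force']-s1['wrist_force'])).round(1),(R.T@(s['ft_torque']-s1['ft_torque'])).round(2),s['wrist_force'].round(1))
for n in("side","top"):
    p,d=camera(n); cv2.imwrite(f"pics/{n}4.png",p[:,:,::-1])
a=cv2.imread("pics/side4.png")[320:480,200:440];b=cv2.imread("pics/top4.png")[220:380,400:640]
cv2.imwrite("pics/m4.png",np.vstack([cv2.resize(a,None,fx=1.8,fy=1.8,interpolation=3),cv2.resize(b,None,fx=1.8,fy=1.8,interpolation=3)]))
```

```text
False
[ 0.0002 -0.0002  0.0002] [-1.2  0.9 -1.4]
14.6667 0.017076159661688288 [-3.9 -0.5  0.3] [-0.04  0.   -0.06] [ 0.4 -1.1  2.4]
```

View pics/m4.png

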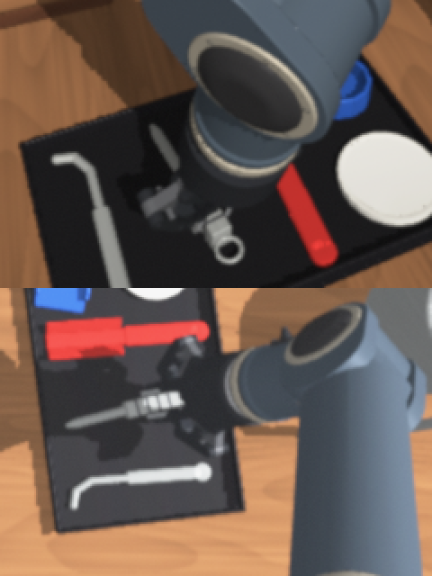

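Run:
```python
from rig import *
from h import *
command_gripper(.010,90)
s1=sense();print(s1['finger_gap'])
move_l(tcp_for_pin(PIN+[0,0,.17],PINR,-1)[0],feed=.2)
s=sense();print(s['time_s'],s['finger_gap'],(s['wrist_force']-s1['wrist_force']).round(1))
movep(*tcp_for_pin(ins_o(.105)+[0,0,.03],ins_R(0),-1))
move_l(*tcp_for_pin(ins_o(.095),ins_R(0),-1),feed=.1)
sleep(.3)
for n in("side","top"):
    p,d=camera(n); cv2.imwrite(f"pics/{n}5.png",p[:,:,::-1]);np.save(f"pics/{n}5.npy",d)
s=sense();print(s['time_s'],s['finger_gap'],((s['position']-tcp_for_pin(ins_o(.095),ins_R(0),-1)[0])*1000).round(1),s['wrist_force'].round(1),s['joint_pos'].round(2))
print('tip pred',proj('side',ins_o(.095)+SR[:,1]*.098),proj('top',ins_o(.095)+SR[:,1]*.098))
print('ear pred',proj('side',PH-SR[:,1]*.03))
a=cv2.imread("pics/side5.png")[155:275,220:380];b=cv2.imread("pics/top5.png")[200:340,160:360]
cv2.imwrite("pics/m5a.png",cv2.resize(a,None,fx=5,fy=5,interpolation=3));cv2.imwrite("pics/m5b.png",cv2.resize(b,None,fx=4,fy=4,interpolation=3))
```

```text
0.015458301556780034
15.9833 0.015599591462040265 [-0.6  1.2 -6.1]
18.2333 0.015628072414270135 [ 0.1 -0.1  0.3] [ 0.   1.2 -2.1] [ 0.05  0.24 -0.13  2.19 -0.5   0.63 -0.04]
tip pred [[267.9108659  215.13714693]] [[239.5563778  272.58950928]]
ear pred [[270.1862507  209.69272451]]
```

View pics/m5a.png

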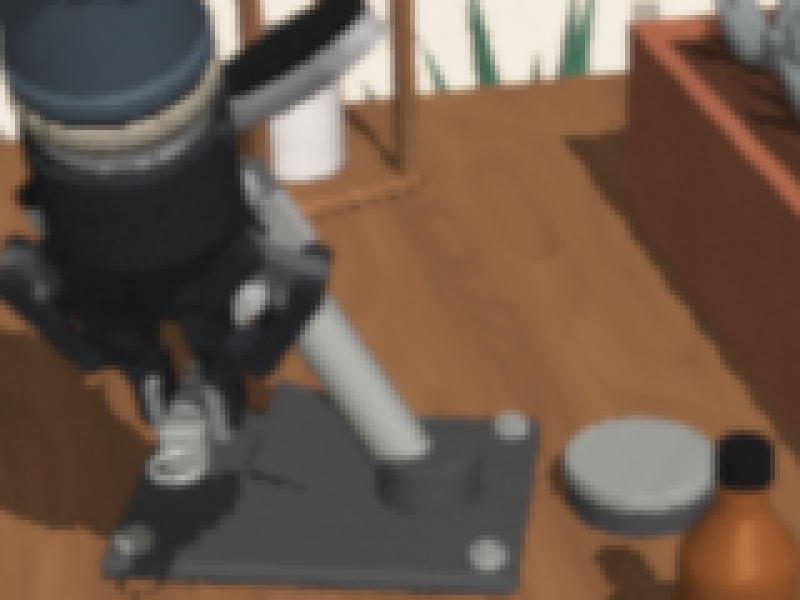

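View pics/m5b.png

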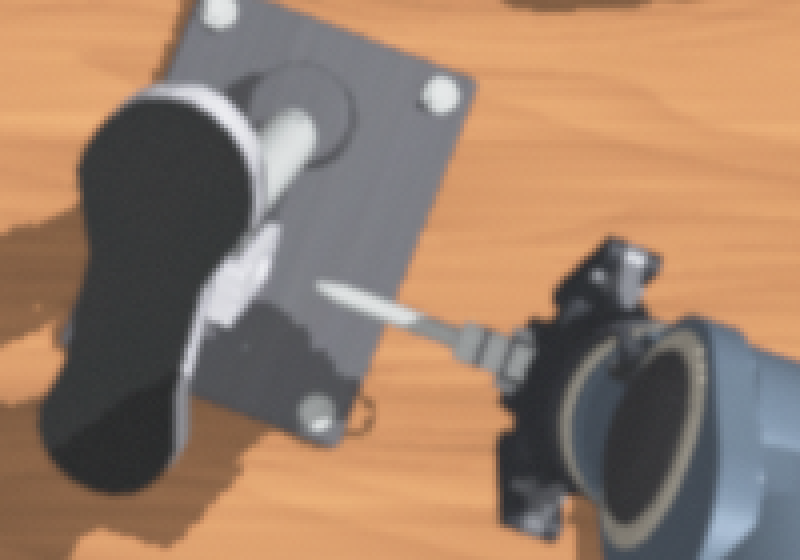

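Run:
```python
from h import *
d=np.load('pics/top5.npy');p=cv2.imread('pics/top5.png');W=world('top',d)
o=ins_o(.095);R=ins_R(0);L=(W-o)@R
m=(L[...,0]>.032)&(L[...,0]<.11)&(abs(L[...,1])<.02)&(abs(L[...,2])<.025)
v,u=np.nonzero(m);X=L[m]
for lo in np.arange(.03,.105,.008):
    k=(X[:,0]>=lo)&(X[:,0]<lo+.008)
    if k.sum(): print(round(lo+.004,3),k.sum(),'y',np.round([X[k,1].min()*1000,X[k,1].max()*1000,X[k,1].mean()*1000],1),'z top',np.round(np.percentile(X[k,2],[50,90,100])*1000,1))
print('max x',X[:,0].max(), 'shoulder pred',proj('top',o+R@[.03,0,0]))
# grip top
m=(L[...,0]>-.03)&(L[...,0]<.03)&(abs(L[...,1])<.011)&(abs(L[...,2]-.01)<.008);print('grip',m.sum(),L[m][:,2].mean(),L[m][:,1].mean(), L[m][:,0].min(),L[m][:,0].max())
# yoke bar/ear points in post frame
Q=(W-PH)@PR;m=(abs(Q[...,0])<.03)&(Q[...,1]<-.02)&(Q[...,1]>-.045)&(abs(Q[...,2])<.05)
if m.any(): print('yoke',m.sum(),np.percentile(Q[m],[2,50,98],axis=0).round(4))
```

```text
0.034 17 y [-7.8  1.9 -2.9] z top [4.6 6.2 9.3]
0.042 25 y [-7.9  1.7 -3.1] z top [3.2 6.3 7.8]
0.05 26 y [-7.7  2.  -2.8] z top [3.5 6.  8. ]
0.058 25 y [-7.9  1.7 -3.2] z top [4.4 6.7 7.3]
0.066 25 y [-7.6  2.  -2.8] z top [4.6 8.5 9.6]
0.074 24 y [-7.8  1.8 -3.1] z top [5.1 7.1 7.8]
0.082 25 y [-7.6  1.9 -2.8] z top [4.7 7.2 9.8]
0.09 22 y [-7.4  1.2 -3. ] z top [4.1 6.5 9.3]
0.098 11 y [-5.9 -0.3 -3. ] z top [3.6 5.7 6.6]
max x 0.09942879422406338 shoulder pred [[274.94752013 285.9586067 ]]
grip 174 0.010309379015820764 -0.0022672366770091924 -0.0014258882231276372 0.02997425286112791
yoke 200 [[-0.0112 -0.0294 -0.0142]
 [ 0.0075 -0.0272  0.0228]
 [ 0.0174 -0.0203  0.0362]]
```

```bash
cat >> h.py <<'E'
PH=PH+SR[:,0]*(-.0019)
E
python3 - <<'E'
from rig import *
from h import *
move_l(*tcp_for_pin(ins_o(.080),ins_R(0),-1),feed=.08)
sleep(.2);s0=sense()
for d in(.055,.035):
    hit=move_l(*tcp_for_pin(ins_o(d),ins_R(0),-1),feed=.04,until_force=8)
    s=sense();T=tcp_for_pin(ins_o(d),ins_R(0),-1)[0];e=SR.T@(s['position']-T)*1000
    print(d,hit,s['time_s'],'err stand mm',e.round(1),'dF stand',(SR.T@(s['wrist_force']-s0['wrist_force'])).round(1),'M',(SR.T@(s['ft_torque']-s0['ft_torque'])).round(2))
    if hit: break
E
```

```text
0.055 False 19.55 err stand mm [-0.1 -0.1 -0.1] dF stand [ 1.1 -0.5 -0.1] M [-0.09 -0.02 -0.01]
0.035 False 20.2 err stand mm [-0.1  0.  -0.1] dF stand [ 0.2 -1.4  1.8] M [0.04 0.01 0.04]
```

Run:
```python
from rig import *
from h import *
s0=sense()
for d in(.020,.008,.002):
    hit=move_l(*tcp_for_pin(ins_o(d),ins_R(0),-1),feed=.04,until_force=10)
    s=sense();T=tcp_for_pin(ins_o(d),ins_R(0),-1)[0];e=SR.T@(s['position']-T)*1000
    print(d,hit,s['time_s'],s['finger_gap'],'err stand mm',e.round(1),'dF stand',(SR.T@(s['wrist_force']-s0['wrist_force'])).round(1),'M',(SR.T@(s['ft_torque']-s0['ft_torque'])).round(2))
    if hit: break
for n in("side","top"):
    p,d=camera(n); cv2.imwrite(f"pics/{n}6.png",p[:,:,::-1]);np.save(f"pics/{n}6.npy",d)
a=cv2.imread("pics/side6.png")[155:275,220:380];b=cv2.imread("pics/top6.png")[200:340,160:360]
cv2.imwrite("pics/m6a.png",cv2.resize(a,None,fx=4,fy=4,interpolation=3));cv2.imwrite("pics/m6b.png",cv2.resize(b,None,fx=4,fy=4,interpolation=3))
```

```text
0.02 False 20.725 0.015745809758073843 err stand mm [-0.1  0.2 -0.1] dF stand [ 0.2  0.7 -1.8] M [-0.05  0.02  0.  ]
0.008 False 21.175 0.01594741532519463 err stand mm [-0.1  0.3 -0. ] dF stand [ 0.6  0.7 -1.3] M [-0.11 -0.   -0.02]
0.002 False 21.475 0.01589590611253494 err stand mm [-0.   0.3  0. ] dF stand [ 0.3  0.5 -1.9] M [-0.02  0.02 -0.  ]
```

View pics/m6b.png

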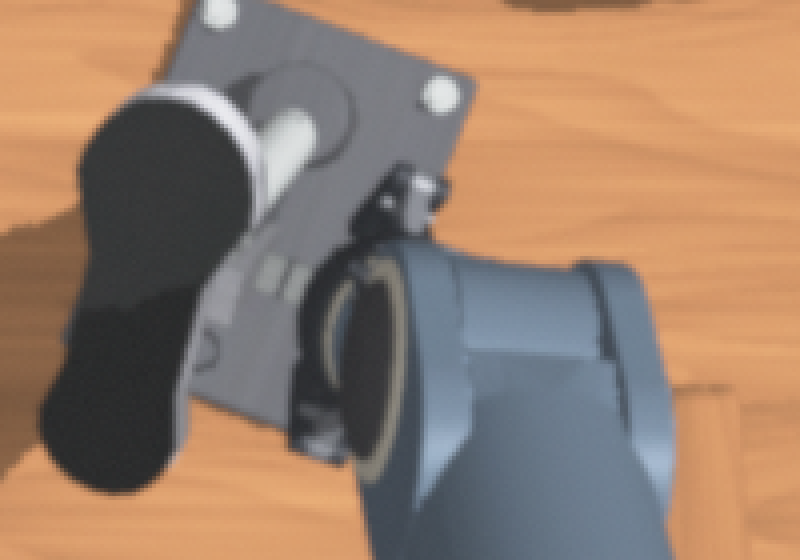

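View pics/m6a.png

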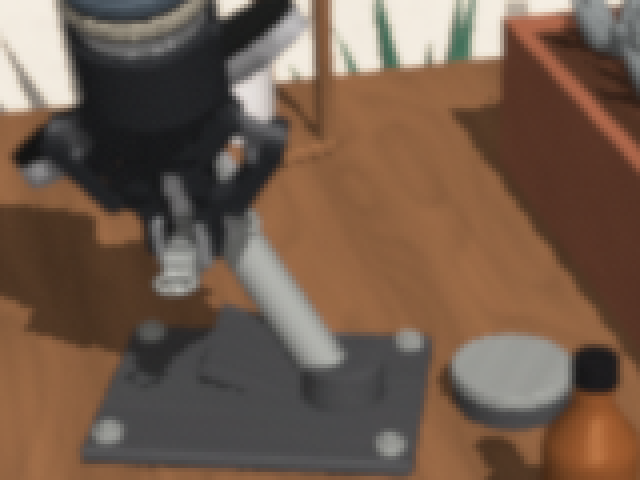

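Run:
```python
from rig import *
from h import *
s0=sense()
hit=move_l(*tcp_for_pin(ins_o(-.012),ins_R(0),-1),feed=.02,until_force=12)
s=sense();T=tcp_for_pin(ins_o(0),ins_R(0),-1)[0];e=SR.T@(s['position']-T)*1000
print(hit,s['time_s'],s['finger_gap'],'rel home mm',e.round(1),'dF stand',(SR.T@(s['wrist_force']-s0['wrist_force'])).round(1),'M',(SR.T@(s['ft_torque']-s0['ft_torque'])).round(2))
sleep(.2);p,d=camera("top");cv2.imwrite("pics/top7.png",p[:,:,::-1]);np.save("pics/top7.npy",d)
s=sense();print((SR.T@(s['wrist_force']-s0['wrist_force'])).round(1),(SR.T@(s['position']-T)*1000).round(1))
b=cv2.imread("pics/top7.png")[235:305,190:260]
cv2.imwrite("pics/m7.png",cv2.resize(b,None,fx=8,fy=8,interpolation=3))
```

```text
True 21.9167 0.01545948302535867 rel home mm [ 0.  -1.3 -0.8] dF stand [0.7 0.5 1.7] M [ 0.14 -0.13 -0.13]
[1.8 0.8 1.9] [-0.  -1.3 -0.9]
```

View pics/m7.png

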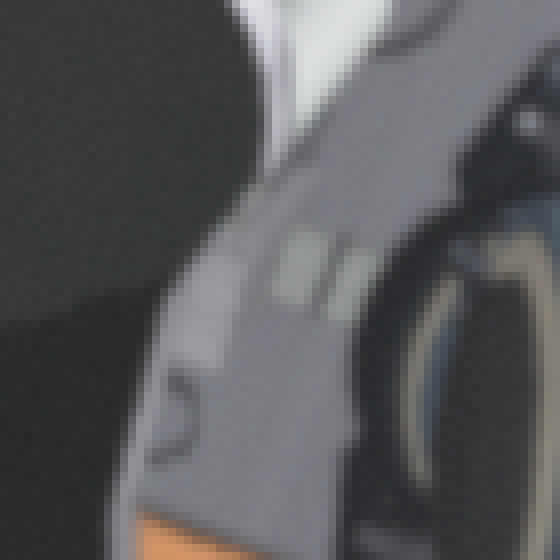

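Run:
```python
from h import *
W=world('top',np.load('pics/top7.npy'));p=cv2.imread('pics/top7.png')
o=ins_o(0);R=ins_R(0);L=(W-o)@R;Q=(W-PH)@PR
for v in (266,268,270,272,274,276,278):
    print(v,[(u,tuple((L[v,u]*1000).round(0).astype(int)),int(p[v,u].mean())) for u in range(212,236,1) if W[v,u,2]>.1])
```

```text
266 [(212, (np.int64(35), np.int64(2), np.int64(93)), 56), (213, (np.int64(34), np.int64(1), np.int64(95)), 62), (214, (np.int64(32), np.int64(1), np.int64(93)), 84), (215, (np.int64(32), np.int64(0), np.int64(85)), 117), (216, (np.int64(41), np.int64(1), np.int64(33)), 136), (217, (np.int64(39), np.int64(0), np.int64(35)), 139), (218, (np.int64(37), np.int64(0), np.int64(35)), 139), (219, (np.int64(36), np.int64(-1), np.int64(32)), 135), (220, (np.int64(34), np.int64(-1), np.int64(33)), 136), (221, (np.int64(32), np.int64(-2), np.int64(34)), 137), (222, (np.int64(31), np.int64(-3), np.int64(33)), 132), (223, (np.int64(31), np.int64(-3), np.int64(25)), 126), (224, (np.int64(31), np.int64(-3), np.int64(14)), 125), (225, (np.int64(30), np.int64(-4), np.int64(11)), 136), (226, (np.int64(28), np.int64(-5), np.int64(13)), 148), (227, (np.int64(27), np.int64(-5), np.int64(10)), 152), (228, (np.int64(25), np.int64(-6), np.int64(9)), 149), (229, (np.int64(24), np.int64(-6), np.int64(8)), 148), (230, (np.int64(21), np.int64(-7), np.int64(11)), 138), (231, (np.int64(20), np.int64(-8), np.int64
[... 5542 characters left out ...]
), np.int64(17)), 124), (234, (np.int64(-11), np.int64(3), np.int64(136)), 80), (235, (np.int64(-13), np.int64(2), np.int64(142)), 52)]
278 [(212, (np.int64(41), np.int64(23), np.int64(26)), 152), (213, (np.int64(39), np.int64(23), np.int64(25)), 156), (214, (np.int64(38), np.int64(22), np.int64(23)), 156), (215, (np.int64(36), np.int64(21), np.int64(28)), 157), (216, (np.int64(34), np.int64(21), np.int64(26)), 156), (217, (np.int64(32), np.int64(20), np.int64(28)), 149), (218, (np.int64(31), np.int64(20), np.int64(23)), 135), (219, (np.int64(31), np.int64(19), np.int64(15)), 126), (234, (np.int64(-13), np.int64(6), np.int64(139)), 66), (235, (np.int64(-15), np.int64(5), np.int64(143)), 46)]
```

Run:
```python
from rig import *
from h import *
s0=sense()
T0=tcp_for_pin(ins_o(0),ins_R(0),-1)[0]
for d in (0,-.001,-.002,-.003,-.004,-.006,-.008,-.010):
    hit=move_l(*tcp_for_pin(ins_o(d),ins_R(0),-1),feed=.02,until_force=25)
    s=sense();e=SR.T@(s['position']-T0)*1000
    f=(SR.T@(s['wrist_force']-s0['wrist_force']))
    print(d,hit,s['time_s'],round(s['finger_gap'],4),'rel home',e.round(1),'dF',f.round(1),'M',(SR.T@(s['ft_torque']-s0['ft_torque'])).round(2))
    if hit or f[1]<-18: break
```

```text
0 False 22.4333 0.0156 rel home [-0.1 -1.1 -0.6] dF [-0.6 -4.2 -1.2] M [-1.18 -0.04  0.05]
-0.001 False 22.6833 0.016 rel home [-0.1 -1.1 -0.7] dF [-2.5 -8.9  0.5] M [-1.71  0.05  0.14]
-0.002 False 22.9333 0.0157 rel home [-0.  -1.  -0.7] dF [ -2.5 -10.9   4. ] M [-2.11  0.27  0.25]
-0.003 False 23.1833 0.0151 rel home [-0.1 -0.9 -0.8] dF [ -2.9 -15.6   5.8] M [-2.57  0.4   0.31]
-0.004 False 23.4333 0.0158 rel home [-0.2 -0.9 -1. ] dF [ -2.7 -18.8   8.6] M [-3.02  0.51  0.31]
```

Run:
```python
from rig import *
from h import *
p,T=tcp_for_pin(ins_o(.0005),ins_R(0),-1)
move_l(p-np.array([0,0,.0006]),T,feed=.02)
s0=sense();print(s0['wrist_force'].round(1))
command_gripper(.045)
s=sense();print(s['time_s'],s['finger_gap'],s['wrist_force'].round(1))
move_l(s['position']-T[:,0]*.10,feed=.15)
q=s['position']-T[:,0]*.10
movep(np.array([.40,-.2,.33]),tool(np.array([0,0,-1.]),np.array([1.,0,0])))
sleep(.2)
for n in("side","top"):
    pp,d=camera(n); cv2.imwrite(f"pics/{n}8.png",pp[:,:,::-1]);np.save(f"pics/{n}8.npy",d)
print(sense()['time_s'])
a=cv2.imread("pics/side8.png")[155:275,220:380];b=cv2.imread("pics/top8.png")[200:340,160:360]
cv2.imwrite("pics/m8a.png",cv2.resize(a,None,fx=5,fy=5,interpolation=3));cv2.imwrite("pics/m8b.png",cv2.resize(b,None,fx=4,fy=4,interpolation=3))
```

```text
[-2.9 -5.7  2.5]
24.2 0.04507021132388674 [-0.5 -0.3 -0.7]
26.6667
```

View pics/m8a.png

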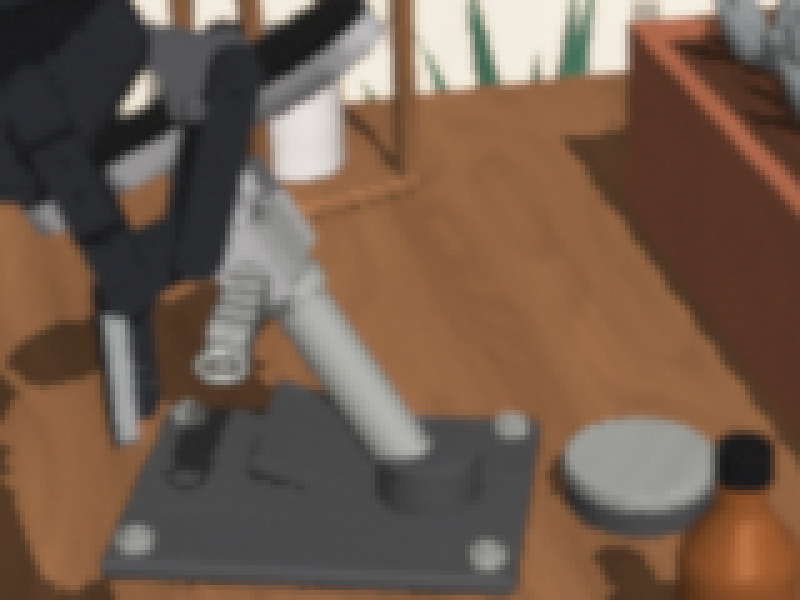

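View pics/m8b.png

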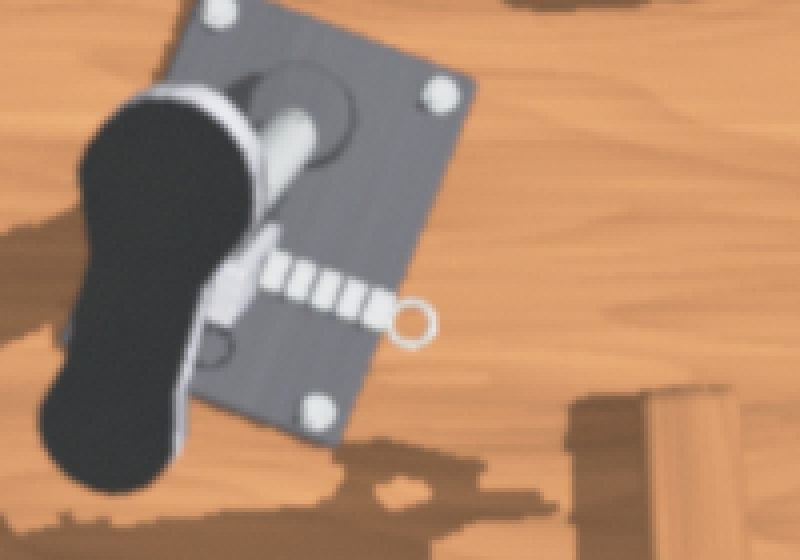

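Run:
```python
from h import *
W=world('top',np.load('pics/top8.npy'));p=cv2.imread('pics/top8.png')
o=ins_o(0);R=ins_R(0);L=(W-o)@R
for v in (266,267,268,269,270,271):
    print(v,[(u,(L[v,u]*1000).round(0).astype(int).tolist()) for u in range(219,230) if W[v,u,2]>.1])
m=(L[...,0]>-.03)&(L[...,0]<.029)&(abs(L[...,1]+.003)<.008)&(abs(L[...,2]-.01)<.015)
X=L[m];print('grip z slope',np.polyfit(X[:,0],X[:,2],1),'y',np.polyfit(X[:,0],X[:,1],1))
m=(L[...,0]<-.02)&(L[...,0]>-.08)&(abs(L[...,1])<.02)&(L[...,2]>-.03);print('rear end',L[m][:,0].min())
Lp=platefit(np.load('pics/top8.npy'),p);xy=Lp[:,:2].astype(np.float32);c,ax=cv2.PCACompute(xy,None);print('plate th',np.arctan(ax[0][1]/ax[0][0]),Lp[:,2].mean())
```

```text
266 [(219, [36, -1, 32]), (220, [34, -1, 33]), (221, [32, -2, 34]), (222, [31, -2, 30]), (223, [31, -3, 21]), (224, [31, -3, 13]), (225, [31, -4, 2]), (226, [29, -5, 8]), (227, [26, -5, 13]), (228, [25, -6, 12]), (229, [23, -6, 9])]
267 [(219, [35, 1, 35]), (220, [32, 0, 38]), (221, [31, 0, 36]), (222, [32, -1, 25]), (223, [31, -1, 18]), (224, [31, -2, 9]), (225, [30, -2, 4]), (226, [27, -3, 11]), (227, [26, -4, 11]), (228, [25, -4, 6]), (229, [22, -5, 12])]
268 [(219, [33, 2, 40]), (220, [32, 2, 37]), (221, [30, 1, 38]), (222, [31, 1, 24]), (223, [32, 1, 12]), (224, [32, 0, -1]), (225, [29, -1, 8]), (226, [27, -1, 12]), (227, [25, -2, 11]), (228, [23, -3, 11]), (229, [23, -3, 6])]
269 [(219, [33, 4, 38]), (220, [31, 3, 38]), (221, [31, 3, 32]), (222, [32, 3, 17]), (223, [31, 2, 10]), (224, [32, 2, -3]), (225, [28, 1, 11]), (226, [26, 0, 12]), (227, [25, 0, 8]), (228, [23, -1, 11]), (229, [22, -1, 7])]
270 [(219, [33, 6, 33]), (220, [31, 5, 37]), (221, [31, 5, 29]), (222, [32, 4, 15]), (223, [32, 4, 5]), (224, [31, 4, -3]), (225, [28, 3, 8]), (226, [26, 2, 8]), (227, [24, 2, 8]), (228, [23, 1, 7]), (229, [21, 0, 9])]
271 [(219, [32, 7, 38]), (220, [31, 7, 30]), (221, [31, 7, 21]), (222, [31, 6, 16]), (223, [30, 6, 10]), (224, [31, 5, -3]), (225, [27, 4, 8]), (226, [25, 4, 10]), (227, [23, 3, 11]), (228, [22, 3, 7]), (229, [20, 2, 8])]
grip z slope [0.08167857 0.00648418] y [-0.0021632  -0.00302053]
rear end -0.050001650920662354
plate th -0.0015643958 0.08095455859153121
```

View pics/top8.png

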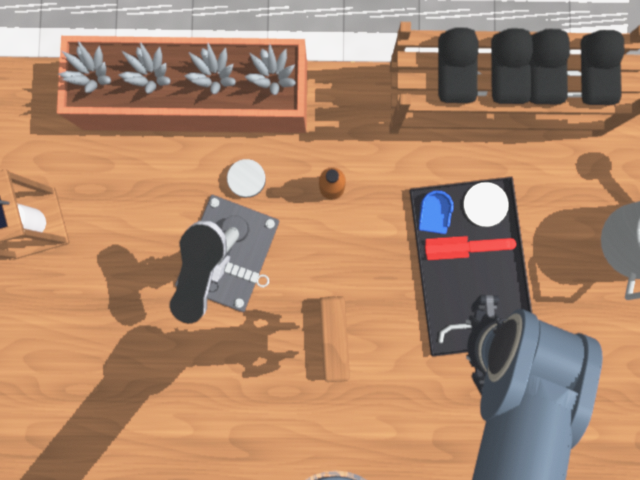

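Run:
```python
from rig import *
from h import *
T=tool(np.array([0,0,-1.]),-SR[:,0])   # z=-stand x -> same sense as sg=-1?
def pt(y,z): 
    p=PH+SR[:,1]*y-SR[:,0]*0.0; return np.array([p[0],p[1],z])
T2=tool(np.array([0,0,-1.]),SR[:,0])
ja=inverse_kinematics(pt(-.15,.147),T);jb=inverse_kinematics(pt(-.15,.147),T2);print(ja,jb)
best=T if ja is not None and (jb is None or abs(ja[6])<abs(jb[6])) else T2
command_gripper(0.0,30)
movep(pt(-.15,.25),best);move_l(pt(-.15,.147),best,feed=.15)
sleep(.15);s0=sense()
hit=move_l(pt(-.112,.147),best,feed=.02,until_force=10)
s=sense();print(hit,s['time_s'],s['finger_gap'],'y local',(SR.T@(s['position']-PH)*1000).round(1),'dF',(SR.T@(s['wrist_force']-s0['wrist_force'])).round(1))
for n in("side","top"):
    pp,d=camera(n); cv2.imwrite(f"pics/{n}9.png",pp[:,:,::-1]);np.save(f"pics/{n}9.npy",d)
a=cv2.imread("pics/side9.png")[155:275,220:380];b=cv2.imread("pics/top9.png")[220:320,180:300]
cv2.imwrite("pics/m9.png",np.hstack([cv2.resize(a,(400,300),interpolation=3),cv2.resize(b,(360,300),interpolation=3)]))
```

```text
[-0.06353942  0.30384519 -0.2596252   2.08724883  0.11134683  0.76319728
  2.40170574] [-0.1363264   0.29725668 -0.17318974  2.09129923  0.07344067  0.75857922
 -0.70291171]
True 30.7917 0.0002898007567550507 y local [  -0.6 -121.5    3.9] dF [ 0.1 -0.7  0.2]
```

View pics/m9.png

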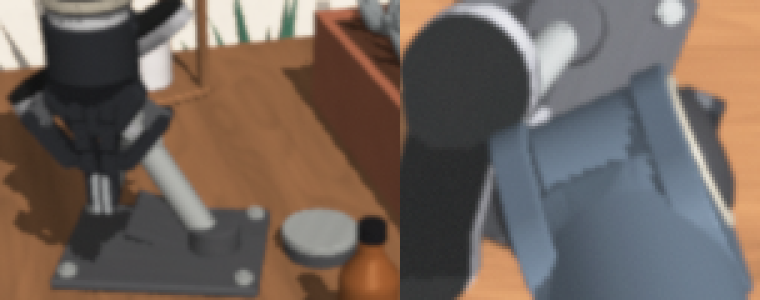

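Run:
```python
from rig import *
from h import *
T2=tool(np.array([0,0,-1.]),SR[:,0])
def pt(y,z): 
    p=PH+SR[:,1]*y; return np.array([p[0],p[1],z])
s0=sense()
for y in np.arange(-.121,-.112,.001):
    move_l(pt(y,.147),T2,feed=.02,until_force=25)
    s=sense();f=SR.T@(s['wrist_force']-s0['wrist_force']);print(round(y,3),(SR.T@(s['position']-PH)*1000).round(1),f.round(1))
    if f[1]<-15: break
move_l(pt(-.15,.147),T2,feed=.1)
move_l(pt(-.15,.27),T2,feed=.2)
movep(np.array([.40,-.2,.33]),tool(np.array([0,0,-1.]),np.array([1.,0,0])))
sleep(.3)
for n in("side","top"):
    pp,d=camera(n); cv2.imwrite(f"pics/{n}10.png",pp[:,:,::-1]);np.save(f"pics/{n}10.npy",d)
print(sense()['time_s'])
W=world('top',np.load('pics/top10.npy'));p=cv2.imread('pics/top10.png')
o=ins_o(0);R=ins_R(0);L=(W-o)@R
for v in (267,268,269,270):
    print(v,[(u,(L[v,u]*1000).round(0).astype(int).tolist()) for u in range(220,229) if W[v,u,2]>.1])
m=(L[...,0]>-.03)&(L[...,0]<.029)&(abs(L[...,1]+.003)<.008)&(abs(L[...,2]-.01)<.015)
X=L[m];print('grip z slope',np.polyfit(X[:,0],X[:,2],1))
m=(L[...,0]<-.02)&(L[...,0]>-.08)&(abs(L[...,1])<.02)&(L[...,2]>-.03);print('rear end',L[m][:,0].min())
Lp=platefit(np.load('pics/top10.npy'),p);xy=Lp[:,:2].astype(np.float32);c,ax=cv2.PCACompute(xy,None);print('plate th',np.arctan(ax[0][1]/ax[0][0]))
a=cv2.imread("pics/side10.png")[155:275,220:380];b=p[220:320,180:300]
cv2.imwrite("pics/m10.png",np.hstack([cv2.resize(a,(440,330),interpolation=3),cv2.resize(b,(360,330),interpolation=3)]))
```

```text
-0.121 [-1.000e-01 -1.215e+02  4.900e+00] [-0.3  0.2  0.3]
-0.12 [  -0.3 -121.2    4.6] [-1.2 -2.6 -0.4]
-0.119 [  -0.4 -121.1    4.4] [-0.4 -6.3 -0.2]
-0.118 [  -0.5 -121.     4.1] [-0.5 -8.8  1. ]
-0.117 [  -0.5 -120.9    4. ] [-1.2 -8.5  0.9]
-0.116 [  -0.6 -120.8    3.8] [ -0.7 -11.6   2.1]
-0.115 [  -0.6 -120.8    3.7] [ -1.4 -13.1   2. ]
-0.114 [  -0.7 -120.7    3.5] [ -1.4 -15.8   2.5]
35.7417
267 [(220, [34, 0, 32]), (221, [32, 0, 33]), (222, [31, -1, 28]), (223, [31, -1, 20]), (224, [31, -2, 11]), (225, [30, -2, 4]), (226, [28, -3, 10]), (227, [26, -3, 8]), (228, [24, -4, 10])]
268 [(220, [32, 2, 37]), (221, [31, 1, 35]), (222, [31, 1, 28]), (223, [31, 0, 17]), (224, [31, 0, 4]), (225, [30, -1, 5]), (226, [28, -1, 6]), (227, [25, -2, 12]), (228, [24, -2, 7])]
269 [(220, [31, 3, 38]), (221, [31, 3, 30]), (222, [31, 3, 24]), (223, [31, 2, 11]), (224, [32, 2, -4]), (225, [28, 1, 11]), (226, [27, 0, 9]), (227, [25, 0, 9]), (228, [23, -1, 10])]
270 [(220, [31, 5, 34]), (221, [31, 5, 28]), (222, [31, 4, 18]), (223, [31, 4, 7]), (224, [31, 4, -2]), (225, [27, 3, 12]), (226, [25, 2, 12]), (227, [24, 1, 12]), (228, [22, 1, 10])]
grip z slope [0.08117976 0.00644405]
rear end -0.050094040365266074
plate th -0.0047107525
```

View pics/m10.png

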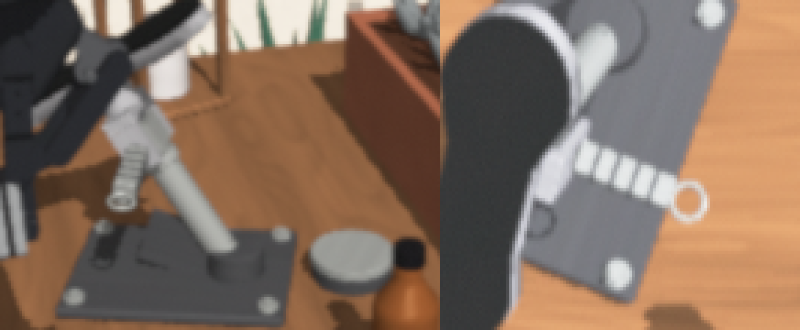

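Run:
```python
from rig import *
s=sense();print(s['time_s'],s['wrist_force'].round(1))
print(finish_job())
```

```text
35.7417 [0.1 0.5 0. ]
the job is handed in; nothing more can be done
None
```

The sole plate is screwed down to its zero position and the locking pin is through both ears and the post. I released the pin and handed the job in at about 36 s, with the arm clear. No verdict came back.

- **Plate:** I gripped it by the waist and turned it clockwise from about -2.11 rad to 0. The last depth check put its toe within about 0.005 rad of straight up the slope.
- **Hole position:** The pin's offset in the top camera and the arm's give while holding the plate both put the hole about 2 mm to the stand's -x side of my first estimate. I moved the target 1.9 mm, and the pin then went in without catching.
- **Pin:** It stopped hard, with about 19 N on it, within about 1 mm of the computed home position. After I let go, its rear end drooped about 4 to 5 degrees (0.08 rad) within the hole clearance.
- **Shoulder contact:** The top camera showed a gap of about 2 mm at the upper edge of the shoulder. I pushed the pin's rear end with closed fingers to 16 N and it moved less than 1 mm. The gap is about what that droop would give with the lower edge touching the ear, but I could not see that contact directly.
- **Other things:** By eye, the shoe-care items visible in the last top picture look unmoved. The arm hid the boot pick's handle, so I did not check that part.

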